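# Take the test gauge off the bench gas outlet and stow it

## Robot

A 7-joint arm with a two-finger parallel gripper is mounted at the origin on the work surface. World frame = base frame: x ahead of the robot, y to its left, z up, the work surface at z = 0. Lengths are in mm, angles in rad, forces in N, time in s.
With the tool pointing down it reaches from about 400 to 875 mm from the base axis. Payload 4.4 kg.
Tool frame: the origin (TCP) lies at the very end of the fingers, on their centre line; the grasp point (between the pads) lies 19 mm behind it; z points along the fingers, y is the line along which they close (so a half turn about z gives the same grasp; the last joint's range is limited). The gripper opens to 85 mm and grips with 20 to 120 N. Pads are 22 mm wide; open, the fingers measure 114 mm over their backs; the gripper's body (76 mm by 85 mm) begins 54 mm behind the grasp point. The pads swing forward as they close: fully open they stand 13 mm farther back than shut.
Start: joints at [-1.374, 0.628, 0.038, 1.517, -0.027, 0.996, -0.02], TCP at [168.836, 627.704, 231.313] pointing down, gripper open.
Joint ranges: [-3.06, 3.06], [-0.37, 2.12], [-1.25, 1.32], [0.18, 2.47], [-1.1, 4.24], [0.23, 1.98], [-2.94, 2.94]. Speed limits (rad/s): [2.57, 2.57, 3.14, 3.14, 3.14, 3.14, 3.14].

## Interface

Orientations are given as [roll, pitch, yaw] about the fixed x, y, z axes, in that order (R = Rz(yaw) Ry(pitch) Rx(roll)).
In Python, from cell import monitor, viewer, workorder gives the robot as it stands.
- The arm moves only by the tool arm_command, never from a script. Its argument "series" is one flat list of numbers, 5 for each row, row after row: the opening in per cent of the stroke, from 0 (shut) to 100 (fully open), then the shift along the tool's x, y, z in cm, then the turn about the tool's z in degrees. In form: [claw, x, y, z, roll, claw, x, y, z, roll, ...]. A call has exactly 5 rows; each row is the pose to reach, as a shift and turn from the pose commanded when the call began, along the tool's axes at that moment; what a row does not reach only later rows make up. A row lasts 1/12 s, in which the tool goes at most 41.7 mm and 7.16 degrees, less where a joint would pass 70% of its speed; a pose out of reach is approached as far as the arm can. A call with a gripper value outside its range is refused whole. The fingers move at their own pace and stop on an object; the grip force is fixed at half the most. Time passes only in rows, so rows that repeat a pose let the fingers close, or fill a call up. It gives the time, the measured TCP pose, the force, the opening and the grip force at its end, in the units of the state.
- monitor.read_state(): the state, without advancing time (a new reading comes with each control period).
- viewer.get_image(name): name is "scene" or "top" or "wrist"; returns (picture, depth): 400x640x3 uint8, red, green, blue; 400x640 float32, mm along the optical axis (not along the pixel's ray), 0 where there is no reading.
- viewer.camera_model(name): a dict with "mtx" (3x3 intrinsics, pixels), "dist_coeffs" ([k1, k2, p1, p2, k3] as OpenCV has them; the pictures are not rectified), "R" (3x3) and "t" (3): a world point X has camera coordinates R X + t. Camera axes: x right, y down, z forward; pixel columns grow to the right and rows downward; lengths in mm; the calibration is good to about 2 mm. A picture is of the moment at which its call begins: read the wrist's pose just before it. camera_model takes no time and is no camera call; for the wrist camera it gives the pose at the moment of the call.
- workorder.finish_job(): hands the job in; it is judged then, once.
The state is a dict: "clock": time; "qpos": joint angles; "qd": joint speeds; "tau": joint torques, N m; "eef_pos": TCP position; "tool_rot": TCP orientation; "force": force on the tool from outside, world axes, zero at the start; "torque": the same for the moment, N m; "width": finger opening in mm; "gripper_force": force on a finger pad.
Only numpy, scipy, OpenCV 4.12 (cv2) and the standard library are available. Lean on these libraries where they do the work, as an engineer would, in place of code of your own. Each camera call takes 0.05 s, during which the arm holds its last target. There are 200 camera calls.

## Task

The leak test on the bench's gas outlet is over: shut the yellow lever valve fully (square across the pipe), and only then pull the coupler's spring sleeve back until the test gauge pops loose, and let the sleeve snap forward again. Draw the gauge out and lay it in its open orange case, flat with the dial up, lowering it in the gripper rather than dropping it, then shut the lid. Leave everything else on the bench where it is.

Things in the scene. Friction and masses are not known exactly. Their poses are not given: they have to be found in the camera images.
- mouth (a point): Centre of the fixed coupler's open mouth, on its level axis, 75 mm above the bench. z up; x points BACK into the coupler along its axis (the mouth opens to -x, roughly towards the robot). Along +x from the mouth: steel sleeve 0 to 30 mm, grey clamp post 44 to 60 mm (top 19 mm above the axis), ball valve 64 to 106 mm, then the pipe. The plug of a seated gauge reaches 40 mm in.
- valve_pivot (a point): Point on the valve lever's vertical turning axis, at the lever's mid-height: 85 mm behind the mouth (its +x), 36 mm above the coupler's axis; axes as the mouth's. Behind it a 15 mm copper pipe (top 83 mm above the bench) runs on and bends down into the bench 156 mm behind the mouth; grey base plate 64 mm wide.
- valve (a joint): Lever of the ball valve, rad. 0 = open, lever along the pipe pointing back (the mouth's +x); pi/2 = shut, against its stop, lever square across the pipe pointing to the mouth's +y. It swings level, anticlockwise from above, and stays where it is left (friction 0.15 N m). It starts at 0 to 0.2.
- lever_tip (a point): Free end of the yellow lever, mid-thickness, 80 mm from the pivot axis; x points along the lever, away from the pivot. The lever is a bar 14 mm wide and 10 mm thick that ends 82 mm from the pivot; its mid-height is 111 mm above the bench.
- sleeve (a joint): Travel of the spring sleeve, m: 0 = forward (locked), 0.010 = fully back at its stop; it slides along the mouth's +x, away from the gauge. Spring 5 N forward, 10 N fully back, plus a few N of friction. The plug is let go at about 6 mm; go fully back. An inner spring then pushes the gauge out 15 mm in under 0.5 s; it stays there, hanging loose and drooping some 7 mm, when the sleeve snaps forward.
- sleeve_front (a point): Centre of the sleeve's front face, on the axis, 1 mm behind the mouth when forward. The front 5 mm of the sleeve is a flange 37 mm across with a flat front face; behind it the knurled barrel is 30 mm across and 24 mm long. It moves with the sleeve.
- gauge_center (a point): Loose test gauge, 0.14 kg: centre of its red eight-sided case (42 mm across flats, 26 thick; two flats face +-y, z out of the white dial, up at the start). The stem runs along +x at this height to the plug's tip 97 mm away: neck 17 mm across upright flats from 21 mm, plug (at most 17) from 54. Seated: 57 mm in front of the mouth, x along its x, 36 mm of bare neck in front of the sleeve. Loose: 72; it needs 25 more to clear.
- case_bed (a point): Centre of the foam bed in the fixed orange gauge case, on the foam's upper face, 13 mm above the bench; z up, x towards the lid's hinge. Inside 150 mm (x) by 120 mm (y), walls 5 mm, rim 33 mm above the bed. The gauge lies along x, stem to either end; its whole length's middle is 38 mm along the stem from gauge_center, which then is 13 mm above the bed.
- lid (a joint): Lid of the case, rad: 0 = shut, pi/2 = upright, 1.88 = leaning back at its stop; it starts at 1.70 to 1.88. Hinge axis along the case's y at case x = +80 mm, 33 mm above the bed. Plate 160 x 130 mm, 10 mm thick from the hinge plane outwards (its outer side faces the case's +x when upright), 0.12 kg. Once tipped forward of upright it falls shut by itself.
- lid_edge (a point): Middle of the lid's free edge, 160 mm from the hinge axis, half-way through its thickness.
- brick: Cream firebrick 125 x 170 x 50 mm, loose, origin at the centre of its underside. Leave alone.
- tile: Pale ceramic soldering tile 150 x 150 x 11 mm lying on the brick, loose, origin at the centre of its underside. Leave alone.
- spoon: Silver spoon 110 mm long lying on the tile, loose. Leave alone.
- flux_jar: Jar with black lid, 48 mm diameter, 55 mm tall, loose, origin at the centre of its underside. Leave alone.
- pliers: Pliers with blue handles, 137 mm long, 14 mm high, lying flat, loose, along their own x. Leave alone.
- tweezers: Steel tweezers 135 mm long, lying flat, loose, along their own x. Leave alone.
- mandrel: Wooden ring mandrel 270 mm long, 30 mm thick, lying along its own x, loose. Leave alone.
- screwdriver: Blue screwdriver 170 mm long, 26 mm thick, lying along its own x, loose. Leave alone.
There are look-alikes about, which are no part of the job. There is more than one size of the part that bears gauge_center; the job needs the larger.

How it is judged (in metres and radians):
On the way, in this order (a step that is already met when the one before it is completed fails the run):
1. the valve lever is turned square across the pipe, shut (value of joint valve above 1.45 rad), for 0.1 s.
2. the sleeve is pulled back and the gauge has popped loose (value of joint sleeve above 0.005 m and x of gauge_center in the frame of mouth below -0.066 m), for 0.05 s.
3. the sleeve has snapped fully forward (value of joint sleeve below 0.0015 m), for 0.1 s.
4. the gauge is lowered into the case while still held (x of gauge_center in the frame of case_bed between -0.06 and 0.06 m and y of gauge_center in the frame of case_bed between -0.045 and 0.045 m and z of gauge_center in the frame of case_bed below 0.028 m and contact force between the fingers and gauge above 0.5 N).
At the end, for the whole second after the job is handed in: The gauge lies at rest inside the orange case, dial up within 20 degrees and down on the foam, the lid is shut (within 0.06 rad), the valve lever is within 7 degrees of square across the pipe, and the sleeve is fully forward (within 1.5 mm) (x of gauge_center in the frame of case_bed between -0.06 and 0.06 m and y of gauge_center in the frame of case_bed between -0.045 and 0.045 m and z of gauge_center in the frame of case_bed between 0.008 and 0.024 m and value of joint lid below 0.06 rad and angle between gauge_center's own z axis and vertical below 0.35 rad and value of joint valve above 1.45 rad and value of joint sleeve below 0.0015 m and linear speed of gauge below 0.02 m/s); the robot touches nothing.
It fails at once if the gauge is let out of the coupler while the valve is not shut (value of joint valve below 1.4 rad and x of gauge_center in the frame of mouth below -0.061 m).
It fails at once if another thing on the bench is moved by more than 20 mm (distance of any of brick, tile, spoon, flux_jar, pliers, tweezers, mandrel, screwdriver from where it was at the start of the episode above 0.02 m).
It also fails if it takes over 61 s, if anything falls off the work surface, if the arm or the gripper's body presses on something with over 40 N, if the wrist force passes 120 N, or if a joint passes its speed limit or range.

## Working session

There is one attempt and no reset: what is moved stays moved. The work goes in short steps, Python scripts to look and compute and a tool call to move; the robot and the scene stay as the last step left them, time stands still between calls to the robot, and variables do not carry over. Pictures are saved under pics/ and viewed, at most 11 in all, crops included, and the job is handed in when it is done.

Besides the shell and the picture viewer there is one more tool, called after "Request:" as name(argument=value, ...) on one line, values as JSON. arm_command: Moves the arm, as the interface text tells. Its arguments: {"type":"object","properties":{"series":{"type":"array","items":{"type":"number"}}},"required":["series"]}

```bash
mkdir -p pics; cat > h.py <<'E'
import numpy as np, cv2
from cell import monitor, viewer, workorder
def cam(n):
    m=viewer.camera_model(n); return [np.array(m[k],float) for k in("mtx","dist_coeffs","R","t")]
def onz(c,px,z):
    K,D,R,t=c; u=cv2.undistortPoints(np.array([[px]],float),K,D)[0,0]
    d=R.T@np.array([u[0],u[1],1]); o=-R.T@t.ravel(); return o+d*(z-o[2])/d[2]
def proj(c,X):
    K,D,R,t=c; return cv2.projectPoints(np.array(X,float).reshape(-1,1,3),cv2.Rodrigues(R)[0],t,K,D)[0].reshape(-1,2)
def cloud(c,dep):
    K,D,R,t=c; h,w=dep.shape; g=np.stack(np.meshgrid(np.arange(w),np.arange(h)),-1).reshape(-1,1,2).astype(float)
    u=cv2.undistortPoints(g,K,D).reshape(h,w,2); P=np.dstack([u*dep[...,None],dep])
    return (P-t.ravel())@R
E
python3 - <<'E'
from h import *
for n in("scene","top"):
    im,d=viewer.get_image(n); np.savez(f"{n}.npz",im=im,d=d)
    cv2.imwrite(f"pics/{n}0.png",cv2.resize(im[...,::-1],(800,500)))
    K,D,R,t=cam(n); print(n,-R.T@t.ravel(),R[2])
s=monitor.read_state(); print(s)
E
```

```text
scene [1338.15458678  603.25149949 1064.96646871] [-0.56006423 -0.44142233 -0.70105234]
top [ 391.62548257   -8.37347206 1397.82995677] [ 0.14957492  0.00672971 -0.98872749]
{'clock': 0.1, 'qpos': array([-1.37382827,  0.62925575,  0.03844317,  1.51825633, -0.02701922,
        0.99626329, -0.01998923]), 'qd': array([-0.00120746, -0.00296359, -0.00036995, -0.00273986,  0.00021988,
       -0.00171551,  0.00139354]), 'tau': array([ 3.36763740e-03, -5.64534688e+01,  1.22995690e+00, -1.93974298e+01,
        1.10816042e-02,  5.46569630e-03,  2.81954249e-05]), 'eef_pos': array([168.66344672, 627.17548212, 230.48334932]), 'tool_rot': array([-3.13992754e+00, -7.82080779e-07,  2.87882646e+00]), 'force': array([ 0.0915314 ,  0.07849838, -0.51482622]), 'torque': array([ 0.00147973, -0.01704137,  0.02540633]), 'gripper_force': 0.0, 'width': 85.45246954674333}
```

View pics/scene0.png

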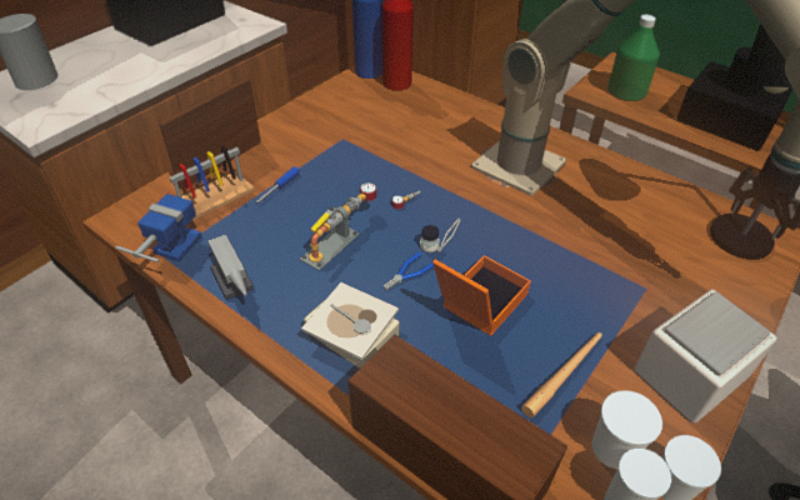

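View pics/top0.png

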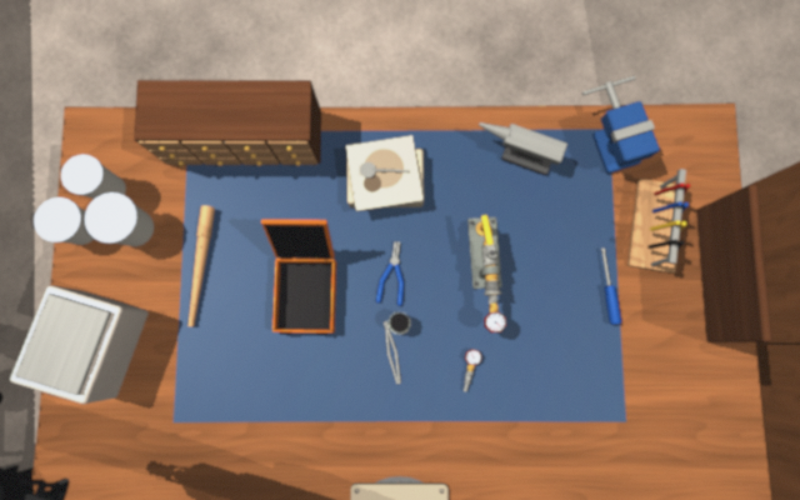

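The scene picture shows the coupler with its seated gauge and the yellow lever. The top picture (800x500) puts the gauge at (495,322), the lever tip near (485,217), the case at (304,297) with its hinge at the upper edge (~y 262), and the smaller look-alike gauge at (473,357). Next I'll enlarge both areas.

```bash
python3 - <<'E'
from h import *
z=np.load("top.npz"); im,d=z["im"],z["d"]
a=cv2.resize(im[165:275,360:420],None,fx=5,fy=5,interpolation=cv2.INTER_CUBIC)
b=cv2.resize(im[165:275,200:290],None,fx=5,fy=5,interpolation=cv2.INTER_CUBIC)
cv2.imwrite("pics/c1.png",np.hstack([a,b])[...,::-1])
c=cam("top"); P=cloud(c,d)
hsv=cv2.cvtColor(im,cv2.COLOR_RGB2HSV)
H,S,V=cv2.split(hsv)
def rep(n,m):
    q=P[m]; print(n,len(q),q.mean(0).round(1),q.min(0).round(1),q.max(0).round(1))
roi=np.zeros(d.shape,bool); roi[160:280,360:420]=1
rep("yellow",roi&(H>24)&(H<34)&(S>150)&(V>120))
w=roi&(S<60)&(V>190)&(P[...,2]>70); rep("dial",w)
roi2=np.zeros(d.shape,bool); roi2[165:275,200:290]=1
o=roi2&(H<14)&(S>150)&(V>90); rep("orange",o)
o2=o&(abs(P[...,2]-46)<6); rep("rim",o2)
print(cv2.minAreaRect(P[o2][:,:2].astype(np.float32)))
# ridge of coupler
r=roi&(P[...,2]>70)
q=P[r]
for x in range(500,740,8):
    s=q[abs(q[:,0]-x)<4]
    if len(s): print(x,len(s),s[:,1].min().round(),s[:,1].max().round(),s[:,2].max().round())
E
```

```text
yellow 102 [ 629.1 -185.2  128.8] [ 391.6 -198.8   83.8] [ 659.6   -8.4 1397.8]
dial 172 [ 449.5 -202.5   88.2] [ 423.5 -222.    80.3] [ 599.1 -185.   116.1]
orange 808 [543.7 200.8  94.4] [391.6  -8.4  -1.7] [ 637.8  268.9 1397.8]
rim 286 [502.2 206.3  45.9] [422.7 139.9  40. ] [583.3 268.9  51.9]
((503.13641357421875, 204.33975219726562), (128.74815368652344, 160.574951171875), 89.83848571777344)
500 36 -216.0 -183.0 97.0
508 36 -215.0 -185.0 97.0
516 32 -212.0 -185.0 95.0
524 35 -212.0 -184.0 98.0
532 29 -210.0 -186.0 91.0
540 42 -214.0 -181.0 95.0
548 45 -216.0 -178.0 100.0
556 31 -217.0 -179.0 98.0
564 38 -211.0 -182.0 95.0
572 45 -211.0 -182.0 120.0
580 36 -211.0 -182.0 123.0
588 32 -208.0 -180.0 123.0
596 36 -209.0 -180.0 117.0
604 27 -209.0 -181.0 119.0
612 25 -203.0 -183.0 120.0
620 16 -194.0 -181.0 122.0
628 20 -202.0 -181.0 123.0
636 19 -202.0 -179.0 121.0
644 18 -200.0 -178.0 121.0
652 18 -198.0 -177.0 119.0
660 12 -187.0 -176.0 120.0
```

View pics/c1.png

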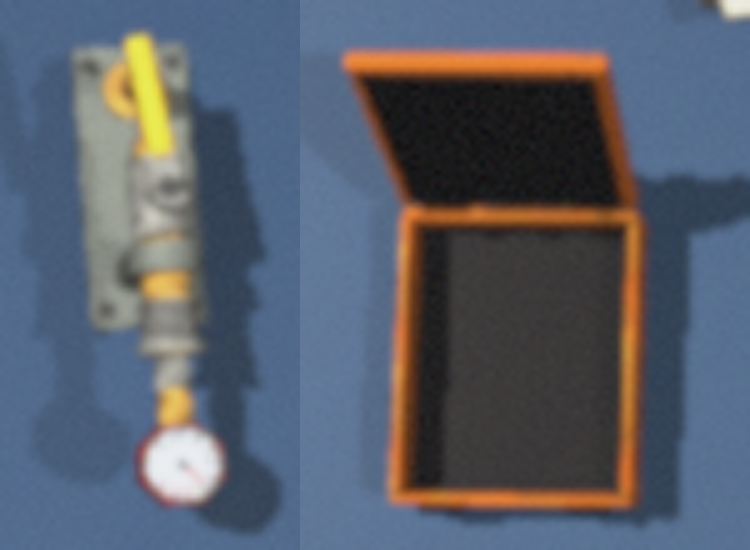

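The crop shows the dial centre at (181,465), sleeve front (flange) at about (171,346), valve body centre (167,185), lever tip end (137,37), lever root at (156,150). The case's outer corners are (408,208), (640,212), (634,505), (392,502), and the lid's free edge runs (345,62)-(605,62).

```bash
python3 - <<'E'
from h import *
c=cam("top")
def p(x,y,z,ox=360): return onz(c,((x+.5)/5-.5+ox,(y+.5)/5-.5+165),z).round(1)
print("dial",p(181,465,88)); print("flange",p(171,346,80)); print("post",p(162,252,94))
print("levertip",p(137,37,116),"root",p(156,150,116))
for q in((408,208),(640,212),(634,505),(392,502)): print("case",p(q[0]-300,q[1],46,200))
for q in((345,62),(605,62)): print("lid edge",p(q[0]-300,q[1],190,200))
z=np.load("top.npz"); P=cloud(c,z["d"])
L=P[172:205,205:270]; m=L[...,2]>70; print("lid z max",np.percentile(L[m][:,2],[50,95,99]))
q=L[m]; A=np.c_[q[:,:1],np.ones(len(q))]; 
for x in range(560,680,15):
    s=q[abs(q[:,0]-x)<7]
    if len(s): print(x,len(s),np.median(s[:,2]).round())
# gripper image pose for scene cam too
z=np.load("scene.npz"); c2=cam("scene"); Q=cloud(c2,z["d"]); im=z["im"]; hsv=cv2.cvtColor(im,cv2.COLOR_RGB2HSV); H,S,V=cv2.split(hsv)
m=(H>24)&(H<34)&(S>150)&(V>100)&(Q[...,2]>100)&(Q[...,2]<135)&(abs(Q[...,1]+190)<60); q=Q[m]; print("scene yellow",len(q),q.mean(0),q.min(0),q.max(0), cv2.minAreaRect(q[:,:2].astype(np.float32)))
m=(S<60)&(V>170)&(abs(Q[...,2]-88)<12)&(abs(Q[...,1]+200)<50)&(Q[...,0]<480); q=Q[m]; print("scene dial",len(q),q.mean(0) if len(q) else 0)
E
```

```text
dial [ 440.1 -203.1   88. ]
flange [ 503.  -200.7   80. ]
post [ 551.4 -195.3   94. ]
levertip [ 662.4 -181.8  116. ] root [ 602.3 -190.3  116. ]
case [583.3 265.6  46. ]
case [580.6 138.3  46. ]
case [421.2 139.5  46. ]
case [423.4 269.8  46. ]
lid edge [635.9 269.4 190. ]
lid edge [635.5 140.9 190. ]
lid z max [149.63737805 199.35198026 202.85260601]
590 271 87.0
605 400 126.0
620 427 174.0
635 220 198.0
scene yellow 61 [ 633.8147554  -183.76218672  116.91928758] [ 602.43744478 -196.78003221  111.92352429] [ 664.31401237 -173.04422753  120.88010894] ((634.00927734375, -183.2095184326172), (63.65434265136719, 13.762007713317871), 13.235027313232422)
scene dial 61 [ 440.86147704 -202.08730559   87.48300037]
```

Request:
arm_command(series=[0,-3.6,-0.9,-0.5,-4,0,-7.2,-1.8,-1,-8,0,-10.8,-2.7,-1.5,-12,0,-14.4,-3.6,-2,-16,0,-18,-4.5,-2.5,-18.7])

```text
clock: 0.52
eef_pos: [332.2, 536.2, 256.1]
tool_rot: [-3.141, -0.001, -3.074]
force: [0.7, 0.4, 0.5]
width: 25.5
gripper_force: 0.0
```

Request:
arm_command(series=[0,-1.0,-3.2,0,0,0,-2.1,-6.3,0,0,0,-3.1,-9.5,0,0,0,-4.2,-12.6,0,0,0,-5.2,-15.8,0,0])

```text
clock: 0.93
eef_pos: [393.2, 381.4, 256.0]
tool_rot: [-3.141, -0.0, -3.078]
force: [0.9, -0.1, -0.1]
width: 0.2
gripper_force: 0.0
```

Request:
arm_command(series=[0,-1.0,-3.2,0,0,0,-2.1,-6.3,0,0,0,-3.1,-9.5,0,0,0,-4.2,-12.6,0,0,0,-5.2,-15.8,0,0])

```text
clock: 1.35
eef_pos: [455.1, 227.2, 256.1]
tool_rot: [-3.142, -0.0, -3.078]
force: [1.0, -0.7, 0.6]
width: 0.1
gripper_force: 0.0
```

Request:
arm_command(series=[0,-1.0,-3.2,0,0,0,-2.1,-6.3,0,0,0,-3.1,-9.5,0,0,0,-4.2,-12.6,0,0,0,-5.2,-15.8,0,0])

```text
clock: 1.77
eef_pos: [517.0, 72.9, 256.1]
tool_rot: [3.141, -0.0, -3.078]
force: [1.0, 0.0, 0.1]
width: 0.1
gripper_force: 0.0
```

Request:
arm_command(series=[0,-1.0,-3.2,0,0,0,-2.1,-6.3,0,0,0,-3.1,-9.5,0,0,0,-4.2,-12.6,0,0,0,-5.2,-15.8,0,0])

```text
clock: 2.18
eef_pos: [578.9, -81.4, 255.9]
tool_rot: [3.141, -0.001, -3.078]
force: [-0.2, 0.4, -0.6]
width: -0.0
gripper_force: 0.0
```

Request:
arm_command(series=[0,-1.0,-3.2,0,0,0,-2.1,-6.3,0,0,0,-3.1,-9.5,0,0,0,-4.2,-12.6,0,0,0,-5.2,-15.8,0,0])

```text
clock: 2.6
eef_pos: [640.8, -235.6, 255.7]
tool_rot: [3.141, -0.001, -3.078]
force: [0.4, -0.2, -0.5]
width: 0.1
gripper_force: 0.0
```

```bash
python3 - <<'E'
from h import *
im,d=viewer.get_image("wrist"); c=cam("wrist"); np.savez("w1.npz",im=im,d=d,K=c[0],D=c[1],R=c[2],t=c[3])
cv2.imwrite("pics/w1.png",im[...,::-1]); print(-c[2].T@c[3].ravel(),c[2])
t=np.radians(3.6); ex=np.array([np.cos(t),np.sin(t),0])
M=np.array([497.4,-199,75]); print(proj(c,[M+ex*85+[0,0,36],M+ex*0,M-57*ex, M+ex*85+[0,0,41]+80*np.array([np.cos(.153),np.sin(.153),0])]).round())
E
```

```text
[ 568.59109368 -247.81002205  398.3243353 ] [[-0.05621382  0.9983957  -0.00678513]
 [ 0.95526507  0.05575928  0.29044716]
 [ 0.29035953  0.00984554 -0.95686697]]
[[378. 126.]
 [374.  35.]
 [376. -30.]
 [382. 209.]]
```

View pics/w1.png

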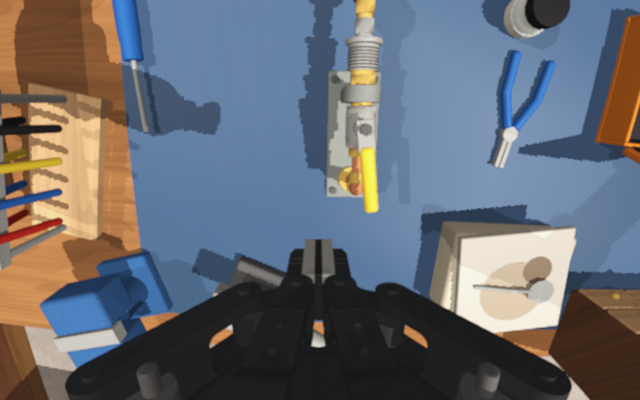

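The wrist picture shows the sleeve flange at about (364,38), the valve stem at (366,128), the lever tip at (371,211) and the fingertips at (318,245). Those sit about 11 px left of my predictions, so I'll check the wrist depth and the fingertip projection.

```bash
python3 - <<'E'
from h import *
z=np.load("w1.npz"); c=[z[k] for k in"KDRt"]; im,d=z["im"],z["d"]; P=cloud(c,d); print(c[0],c[1])
s=monitor.read_state(); print(s["eef_pos"],proj(c,[s["eef_pos"],s["eef_pos"]+[0,0,19]]))
for u,v in((371,207),(369,160),(366,128),(364,42),(362,92),(318,245)): print(u,v,P[v,u].round(1))
print("z-known: tip",onz(c,(371,211),116),"pivot stem",onz(c,(366,128),116),"post",onz(c,(362,92),94),"flange",onz(c,(364,38),85))
h=cv2.cvtColor(im,cv2.COLOR_RGB2HSV); m=(h[...,0]>24)&(h[...,0]<34)&(h[...,1]>150)&(h[...,2]>120); m[:,:340]=0;m[:,400:]=0;m[:120]=0
q=P[m&(abs(P[...,2]-116)<6)]; print(len(q),q.mean(0),q.min(0),q.max(0),cv2.minAreaRect(q[:,:2].astype(np.float32)))
q=P[m]
print("bench z",np.median(P[150:180,200:250,2]))
# compare with top cam for pliers
ct=cam("top"); zt=np.load("top.npz"); ht=cv2.cvtColor(zt["im"],cv2.COLOR_RGB2HSV); Pt=cloud(ct,zt["d"])
for n,hh,PP in(("w",h,P),("t",ht,Pt)):
    mm=(hh[...,2]<60)&(abs(PP[...,2]-55)<6)&(abs(PP[...,0]-440)<60)&(abs(PP[...,1])<80)
    print(n,"jar",mm.sum(),PP[mm].mean(0) if mm.any() else 0)
    mm=(hh[...,0]>100)&(hh[...,0]<125)&(hh[...,1]>200)&(PP[...,2]>6)&(PP[...,2]<25)&(abs(PP[...,0]-500)<60)&(abs(PP[...,1]-30)<40); print("pl",mm.sum(),PP[mm].mean(0) if mm.any() else 0)
E
```

```text
[[302.95219281   0.         317.98333063]
 [  0.         302.95219281 198.6713417 ]
 [  0.           0.           1.        ]] [-0.05898414  0.          0.          0.          0.        ]
[ 641.50097429 -245.23460888  255.3391757 ] [[316.91726506 252.75506144]
 [316.50219551 271.60634957]]
371 207 [ 659.8 -192.4  116. ]
369 160 [ 613.8 -198.9  114.4]
366 128 [ 584.4 -205.   116.3]
364 42 [ 506.9 -210.2   88.9]
362 92 [ 552.1 -208.6   93.1]
318 245 [ 631.6 -245.1  266.6]
z-known: tip [ 663.90687931 -191.96274908  116.        ] pivot stem [ 584.41492658 -204.94753944  116.        ] post [ 552.18800515 -208.69530161   94.        ] flange [ 502.66211421 -210.08270837   85.        ]
746 [ 632.29644406 -196.76949179  115.29668563] [ 602.50685338 -206.46447504  110.90327861] [ 664.6950217  -185.83784608  118.12189521] ((633.7232666015625, -196.49505615234375), (62.81755065917969, 12.49132251739502), 9.21424674987793)
bench z 1.49334941170904
w jar 844 [452.59471675 -12.37193004  52.70571592]
pl 0 0
t jar 121 [441.73893383  -3.53583252  55.59281462]
pl 0 0
```

Request:
arm_command(series=[0,0,0,3.5,0,0,0,0,7,0,0,0,0,10.5,0,0,0,0,14,0,0,0,0,15.8,0])

```text
clock: 3.07
eef_pos: [637.5, -233.1, 93.3]
tool_rot: [3.139, -0.007, -3.078]
force: [-1.2, 0.8, -0.6]
width: 0.2
gripper_force: 0.0
```

Request:
arm_command(series=[0,-0.2,1.5,0,0,0,-0.4,2.5,0,0,0,-0.6,3.5,0,0,0,-0.8,4.5,0,0,0,-0.8,5.3,0,0])

```text
clock: 3.48
eef_pos: [647.1, -180.2, 100.5]
tool_rot: [-3.14, 0.004, -3.077]
force: [-0.4, -3.0, -0.1]
width: 0.3
gripper_force: 1.3
```

Request:
arm_command(series=[0,0.1,1,0,0,0,0.3,1.9,0,0,0,0.5,2.8,0,0,0,1.0,3.6,0,0,0,1.5,4.4,0,0])

```text
clock: 3.9
eef_pos: [627.4, -137.0, 98.5]
tool_rot: [3.141, 0.001, -3.078]
force: [1.1, -2.9, -0.3]
width: 0.2
gripper_force: 1.2
```

Request:
arm_command(series=[0,0.7,0.7,0,0,0,1.3,1.1,0,0,0,1.9,1.4,0,0,0,2.4,1.6,0,0,0,2.7,1.8,0,0])

```text
clock: 4.32
eef_pos: [598.7, -121.7, 98.3]
tool_rot: [3.141, -0.0, -3.079]
force: [1.3, -1.0, -0.4]
width: -0.2
gripper_force: 0.9
```

Request:
arm_command(series=[0,0.1,0,0,0,0,0.2,0,0,0,0,0.3,0,0,0,0,0.4,0,0,0,0,0.4,0,0,0])

```text
clock: 4.73
eef_pos: [597.5, -121.4, 98.5]
tool_rot: [3.141, 0.004, -3.078]
force: [4.7, 1.1, -2.0]
width: 0.0
gripper_force: 2.8
```

Request:
arm_command(series=[0,0.1,0,0,0,0,0.2,0,0,0,0,0.3,0,0,0,0,0.4,0,0,0,0,0.4,0,0,0])

```text
clock: 5.15
eef_pos: [597.4, -121.4, 98.9]
tool_rot: [-3.141, 0.012, -3.077]
force: [13.4, 0.7, -7.3]
width: 0.5
gripper_force: 6.3
```

Request:
arm_command(series=[0,-1.2,0,0,0,0,-2.5,0,0,0,0,-2.5,0,-4,0,0,-2.5,0,-8,0,0,-2.5,0,-12,0])

```text
clock: 5.57
eef_pos: [614.5, -120.7, 217.9]
tool_rot: [3.141, -0.006, -3.078]
force: [1.2, -0.8, 0.0]
width: -0.0
gripper_force: 0.0
```

Request:
arm_command(series=[30,3,-2,0,0,30,6,-4,0,0,30,9,-6,0,0,30,12,-7,0,0,30,12,-7,0,0])

```text
clock: 5.98
eef_pos: [492.6, -202.3, 217.8]
tool_rot: [-3.141, -0.009, -3.086]
force: [-0.9, -0.3, -0.4]
width: 25.7
gripper_force: 0.0
```

Request:
arm_command(series=[30,0,0,0,0,30,0,0,0,0,30,0,0,0,0,30,0,0,0,0,30,0,0,0,0])

```text
clock: 6.4
eef_pos: [501.7, -197.4, 218.0]
tool_rot: [3.141, -0.0, -3.076]
force: [-0.2, 0.7, -0.0]
width: 25.5
gripper_force: 0.0
```

```bash
python3 - <<'E'
from h import *
s=monitor.read_state(); c=cam("wrist"); im,d=viewer.get_image("wrist"); s2=monitor.read_state(); np.savez("w2.npz",im=im,d=d,K=c[0],D=c[1],R=c[2],t=c[3])
cv2.imwrite("pics/w2.png",im[...,::-1]); print(s["eef_pos"],s2["eef_pos"],s["tool_rot"],s["width"],proj(c,[s["eef_pos"]]))
t=np.radians(3.6); ex=np.array([np.cos(t),np.sin(t),0]); ey=np.array([-np.sin(t),np.cos(t),0])
M=np.array([497.4,-199.5,75]); print(proj(c,[M+ex*85+[0,0,41],M+ex*1+[0,0,18],M-57*ex+[0,0,13], M+ex*85+[0,0,41]+82*ey]).round())
E
```

```text
[ 501.71225351 -197.35996935  218.00659501] [ 501.56963611 -197.52268464  218.02559243] [ 3.14115181e+00 -2.73800039e-04 -3.07635860e+00] 25.480494935616914 [[316.97033861 252.66813754]]
[[315. 281.]
 [315. 186.]
 [315. 121.]
 [403. 280.]]
```

View pics/w2.png

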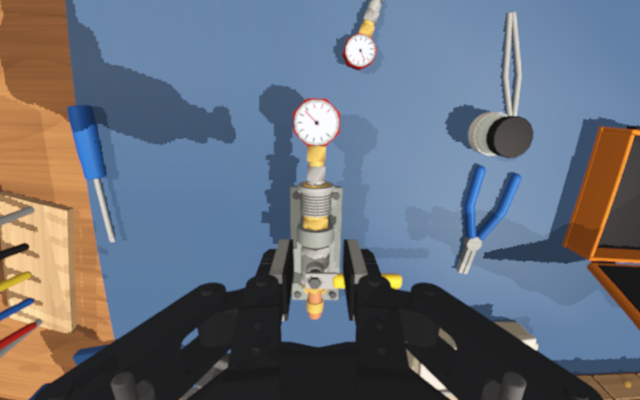

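The wrist picture shows the lever square across (tip at (402,281)), the dial at (317,122) and the sleeve flange front at about (317,184). All are in line with the tool's centre plane (column 317). Next I'll straddle the neck.

Request:
arm_command(series=[30,1,0,2.5,0,30,2.1,0,5,0,30,2.1,0,7.5,0,30,2.1,0,10,0,30,2.1,0,11,0])

```text
clock: 6.87
eef_pos: [478.6, -198.6, 105.6]
tool_rot: [3.14, -0.004, -3.077]
force: [0.0, -0.1, -0.3]
width: 25.6
gripper_force: 0.0
```

Request:
arm_command(series=[30,0,0,1,0,30,0,0,2,0,30,0,0,3,0,30,0,0,4,0,30,0,0,4.6,0])

```text
clock: 7.28
eef_pos: [480.1, -199.5, 61.5]
tool_rot: [3.142, -0.0, -3.078]
force: [-1.1, 0.4, 0.0]
width: 25.6
gripper_force: 0.0
```

Request:
arm_command(series=[30,-0.2,0,0,0,30,-0.4,0,0,0,30,-0.6,0,0,0,30,-0.7,0,0,0,30,-0.7,0,0,0])

```text
clock: 7.7
eef_pos: [487.4, -199.2, 62.7]
tool_rot: [-3.141, 0.001, -3.078]
force: [-0.5, -0.4, -0.1]
width: 25.8
gripper_force: 0.2
```

Request:
arm_command(series=[30,-0.2,0,0,0,30,-0.4,0,0,0,30,-0.6,0,0,0,30,-0.8,0,0,0,30,-0.9,0,0,0])

```text
clock: 8.12
eef_pos: [487.7, -199.0, 61.3]
tool_rot: [3.139, -0.015, -3.081]
force: [-15.4, -2.0, 5.1]
width: 25.7
gripper_force: 7.7
```

Request:
arm_command(series=[30,-0.15,0,0,0,30,-0.3,0,0,0,30,-0.45,0,0,0,30,-0.6,0,0,0,30,-0.6,0,0,0])

```text
clock: 8.53
eef_pos: [487.9, -199.0, 60.5]
tool_rot: [3.137, -0.026, -3.084]
force: [-21.6, -3.0, 7.8]
width: 25.6
gripper_force: 11.4
```

The sleeve isn't moving: 21 N and no travel. I'll look closer before pushing harder.

```bash
python3 - <<'E'
from h import *
s=monitor.read_state(); cw=cam("wrist"); im,d=viewer.get_image("wrist"); a=cv2.resize(im[100:300,240:400],(480,600),interpolation=cv2.INTER_CUBIC)
cs=cam("scene"); im2,d2=viewer.get_image("scene"); np.savez("s3.npz",im=im2,d=d2)
u,v=proj(cs,[[500,-199,80]])[0].astype(int); print(u,v); b=cv2.resize(im2[v-55:v+45,u-26:u+27],(318,600),interpolation=cv2.INTER_CUBIC)
cv2.imwrite("pics/x3.png",np.hstack([a,b])[...,::-1])
t=np.radians(3.6); ex=np.array([np.cos(t),np.sin(t),0]); M=np.array([497.4,-198,75])
print(proj(cw,[M-57*ex+[0,0,13]]), s["eef_pos"])
P=cloud(cw,d); h=cv2.cvtColor(im,cv2.COLOR_RGB2HSV); m=(h[...,1]<60)&(h[...,2]>170)&(abs(P[...,2]-86)<10)&(P[...,0]<480); print(P[m].mean(0),m.sum())
E
```

```text
282 161
[[317.49226702 172.8498422 ]] [ 487.85081384 -199.04821043   60.46378829]
[ 441.36681247 -202.238518     86.68447637] 7081
```

View pics/x3.png

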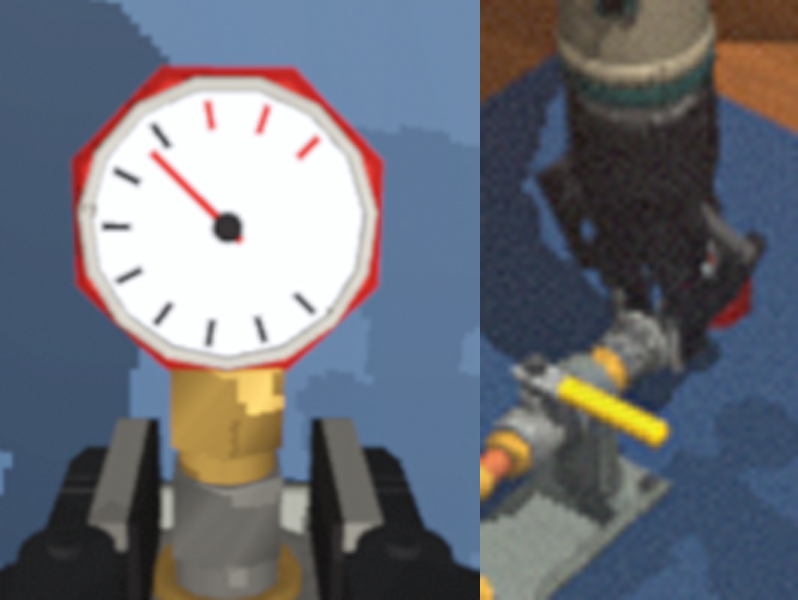

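The crop shows the brass inner ring of the fixed coupler, about 24 mm wide, behind the neck. My 25.6 mm opening put the left pad on that ring. The neck centre is at column 228 and the pads' midpoint at 234, so I'll back off, open to about 29 mm and shift 1 mm.

Request:
arm_command(series=[30,1,0,0,0,34,2,-0.1,0,0,34,2,-0.1,0,0,34,2,-0.1,0,0,34,2,-0.1,0,0])

```text
clock: 9.05
eef_pos: [483.9, -200.3, 62.7]
tool_rot: [-3.141, 0.003, -3.077]
force: [0.2, -0.7, 1.1]
width: 29.1
gripper_force: 0.0
```

Request:
arm_command(series=[34,-0.2,0,0,0,34,-0.4,0,0,0,34,-0.6,0,0,0,34,-0.7,0,0,0,34,-0.8,0,0,0])

```text
clock: 9.47
eef_pos: [488.6, -199.9, 62.1]
tool_rot: [3.141, -0.003, -3.079]
force: [-6.3, -0.4, 3.2]
width: 29.0
gripper_force: 2.6
```

Request:
arm_command(series=[34,-0.15,0,0,0,34,-0.3,0,0,0,34,-0.45,0,0,0,34,-0.6,0,0,0,34,-0.6,0,0,0])

```text
clock: 9.88
eef_pos: [493.3, -199.6, 62.0]
tool_rot: [3.14, -0.005, -3.079]
force: [-8.6, -0.1, 5.2]
width: 28.9
gripper_force: 3.7
```

Request:
arm_command(series=[34,-0.2,0,0,0,34,-0.4,0,0,0,34,-0.6,0,0,0,34,-0.8,0,0,0,34,-0.8,0,0,0])

```text
clock: 10.3
eef_pos: [498.0, -199.8, 61.6]
tool_rot: [3.14, -0.011, -3.081]
force: [-11.1, -2.0, 7.0]
width: 29.0
gripper_force: 8.8
```

```bash
cat > dial.py <<'E'
from h import *
s=monitor.read_state(); cw=cam("wrist"); im,d=viewer.get_image("wrist"); np.savez("wl.npz",im=im,d=d)
P=cloud(cw,d); h=cv2.cvtColor(im,cv2.COLOR_RGB2HSV); m=(h[...,1]<60)&(h[...,2]>170)&(P[...,2]>60)&(P[...,2]<100)&(P[...,0]<480)
q=P[m]; print(q.mean(0),m.sum(),"slope dz/dx",np.polyfit(q[:,0],q[:,2],1)[0], s["eef_pos"],s["force"])
E
python3 dial.py
```

```text
[ 429.08517819 -202.77865042   81.11324037] 7923 slope dz/dx 0.02103505320115889 [ 497.99965873 -199.79822351   61.57463075] [-11.13342596  -2.01707924   7.03193723]
```

The gauge has popped: the dial went from x = 441 to 429. Next I'll let the sleeve snap forward.

Request:
arm_command(series=[34,1.2,0,0,0,34,2.4,0,0,0,34,2.8,0,0,0,34,2.8,0,0,0,34,2.8,0,0,0])

```text
clock: 10.77
eef_pos: [477.6, -200.8, 62.5]
tool_rot: [-3.141, 0.002, -3.078]
force: [0.9, 1.2, 0.2]
width: 29.0
gripper_force: 0.0
```

Request:
arm_command(series=[34,0,0,-2,0,34,0,0,-5,0,34,0,0,-8,0,80,2,0,-10,0,80,2,0,-10,0])

```text
clock: 11.18
eef_pos: [456.8, -203.1, 166.0]
tool_rot: [-3.139, 0.005, -3.079]
force: [-1.8, 0.1, -0.8]
width: 52.0
gripper_force: 0.0
```

Request:
arm_command(series=[80,0,0,0,0,80,0,0,0,0,80,0,0,0,0,80,0,0,0,0,80,0,0,0,0])

```text
clock: 11.6
eef_pos: [456.3, -201.7, 161.3]
tool_rot: [3.141, -0.001, -3.077]
force: [-1.8, -1.3, 0.3]
width: 68.2
gripper_force: 0.0
```

```bash
python3 dial.py; python3 - <<'E'
import numpy as np,cv2
cv2.imwrite("pics/w4.png",np.load("wl.npz")["im"][...,::-1])
E
```

```text
[ 431.53827135 -201.75057011   80.97353248] 2221 slope dz/dx 0.003409048677656716 [ 456.25874828 -201.72377247  161.32698237] [-1.82871414 -1.28044698  0.28443633]
```

View pics/w4.png

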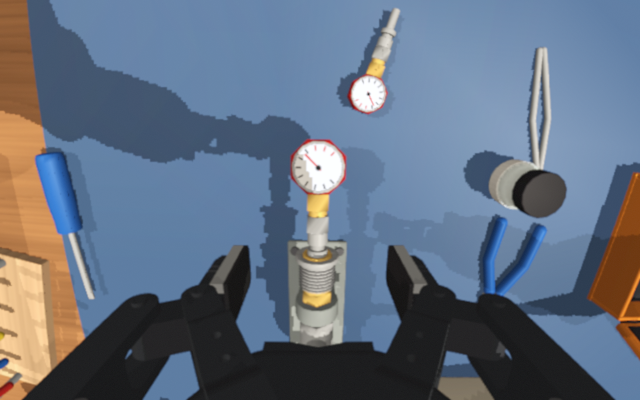

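The wrist picture shows the sleeve forward again, the loose gauge's dial at (318,166) in line with the tool, and the small look-alike at (367,93) out of the way. I'll grip the case flats.

Request:
arm_command(series=[80,1,0,2,0,80,2,0,4,0,80,3.1,0,6,0,80,3.1,0,8,0,80,3.1,0,10.4,0])

```text
clock: 12.07
eef_pos: [425.0, -204.3, 57.6]
tool_rot: [-3.141, 0.0, -3.079]
force: [1.3, -0.7, 0.0]
width: 68.5
gripper_force: 0.0
```

Request:
arm_command(series=[80,0,0,0,0,55,0,0,0,0,40,0,0,0,0,30,0,0,0,0,20,0,0,0,0])

```text
clock: 12.48
eef_pos: [425.9, -204.2, 59.4]
tool_rot: [-3.141, 0.002, -3.078]
force: [-0.8, 0.8, -0.2]
width: 40.8
gripper_force: 61.4
```

Request:
arm_command(series=[10,0,0,0,0,0,0,0,0,0,0,0,0,0,0,0,0,0,0,0,0,0,0,0,0])

```text
clock: 12.9
eef_pos: [425.9, -204.2, 58.7]
tool_rot: [-3.141, 0.001, -3.078]
force: [0.6, -0.1, 4.2]
width: 40.8
gripper_force: 61.7
```

Request:
arm_command(series=[0,0.6,0,0,0,0,1.2,0,0,0,0,1.8,0,0,0,0,2.4,0,0,0,0,3.2,0,0,0])

```text
clock: 13.32
eef_pos: [392.3, -206.0, 58.1]
tool_rot: [3.141, -0.001, -3.078]
force: [-0.3, 0.3, -1.6]
width: 40.8
gripper_force: 61.4
```

Request:
arm_command(series=[0,0.3,0,0,0,0,0.3,0,-2,0,0,0.3,0,-5,0,0,0.3,0,-9,0,0,0.3,0,-12,0])

```text
clock: 13.73
eef_pos: [389.8, -206.3, 180.2]
tool_rot: [-3.142, 0.0, -3.078]
force: [1.4, -1.3, -2.0]
width: 40.7
gripper_force: 61.3
```

```bash
python3 - <<'E'
from h import *
s=monitor.read_state(); im,d=viewer.get_image("wrist"); im2,_=viewer.get_image("top"); print(s)
cv2.imwrite("pics/w5.png",np.hstack([im[100:400,200:440],cv2.resize(im2[120:290,200:440],(424,300))])[...,::-1])
E
```

```text
{'clock': 13.7333, 'qpos': array([ 0.40114575,  0.41816246,  0.02990545,  2.13236129, -0.02169376,
        0.59126444,  2.08042926]), 'qd': array([-0.04530604, -0.64796715,  0.04901739, -0.36447202,  0.02731749,
        0.98242248, -0.02229575]), 'tau': array([ 3.53802061e-01, -3.59010029e+01,  6.79375771e-01, -1.12275982e+01,
       -2.68388540e-02, -5.89806139e-01,  2.66316289e-02]), 'eef_pos': array([ 389.80513511, -206.31996071,  180.18155375]), 'tool_rot': array([-3.14151038e+00,  4.58972792e-05, -3.07844637e+00]), 'force': array([ 1.44363094, -1.27865001, -1.95426911]), 'torque': array([-0.04638862, -0.05228847, -0.01394761]), 'gripper_force': 61.26459717750549, 'width': 40.672380561609295}
```

View pics/w5.png

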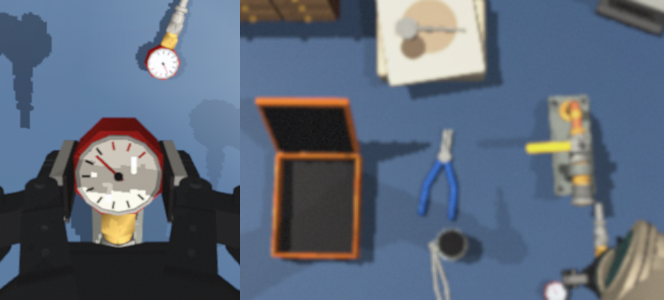

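Gauge held and clear of the coupler, lever square, and the case is still open. Carrying it over.

Request:
arm_command(series=[0,-0.7,2.7,0,0,0,-1.3,5.4,0,0,0,-2,8.1,0,0,0,-2.7,10.8,0,0,0,-3.3,13.5,0,0])

```text
clock: 14.25
eef_pos: [414.0, -68.2, 177.5]
tool_rot: [3.141, -0.001, -3.079]
force: [0.8, 0.2, -1.3]
width: 40.7
gripper_force: 61.3
```

Request:
arm_command(series=[0,-0.7,2.7,0,0,0,-1.3,5.4,0,0,0,-2,8.1,0,0,0,-2.7,10.8,0,0,0,-3.3,13.5,0,0])

```text
clock: 14.67
eef_pos: [438.3, 68.5, 177.3]
tool_rot: [-3.141, -0.002, -3.078]
force: [0.2, 0.3, -1.3]
width: 40.8
gripper_force: 61.3
```

Request:
arm_command(series=[0,-0.7,2.7,0,1,0,-1.3,5.4,0,2,0,-2,8.1,0,3,0,-2.7,10.8,0,4,0,-3.3,13.5,0,4.6])

```text
clock: 15.08
eef_pos: [462.7, 205.1, 177.1]
tool_rot: [-3.14, -0.002, 3.124]
force: [1.3, 0.3, -2.6]
width: 40.9
gripper_force: 61.3
```

Request:
arm_command(series=[0,0,0,1,0,0,0,0,2,0,0,0,0,3,0,0,0,0,4,0,0,0,0,4,0])

```text
clock: 15.5
eef_pos: [461.7, 202.0, 135.8]
tool_rot: [-3.139, -0.005, 3.123]
force: [-0.2, -0.1, -1.6]
width: 40.8
gripper_force: 61.3
```

```bash
python3 - <<'E'
from h import *
s=monitor.read_state(); c=cam("wrist"); im,d=viewer.get_image("wrist"); print(s["eef_pos"],s["tool_rot"],s["width"])
P=cloud(c,d); h=cv2.cvtColor(im,cv2.COLOR_RGB2HSV)
o=(h[...,0]<14)&(h[...,1]>150)&(h[...,2]>70)&(abs(P[...,2]-46)<7)&(P[...,1]>100); q=P[o]; print(len(q),q.min(0),q.max(0),cv2.minAreaRect(q[:,:2].astype(np.float32)))
w=(h[...,1]<60)&(h[...,2]>120)&(abs(P[...,:2]-s["eef_pos"][:2]).max(-1)<25)&(P[...,2]>s["eef_pos"][2]+5); q=P[w]; print("dial",len(q),q.mean(0))
A=np.c_[q[:,:2],np.ones(len(q))]; print(np.linalg.lstsq(A,q[:,2],rcond=None)[0])
cv2.imwrite("pics/w6.png",im[...,::-1])
E
```

```text
[461.67080841 202.00638945 135.77734343] [-3.13870723 -0.00457499  3.12290391] 40.76337160488633
1335 [421.77717702 143.06833659  39.00273227] [586.31243732 272.41234801  52.96757715] ((504.34075927734375, 207.30615234375), (128.9571990966797, 163.6166534423828), 89.20478820800781)
dial 5084 [461.97061053 202.83225814 157.95514893]
[4.28243595e-02 6.23140375e-03 1.36907624e+02]
```

View pics/w6.png

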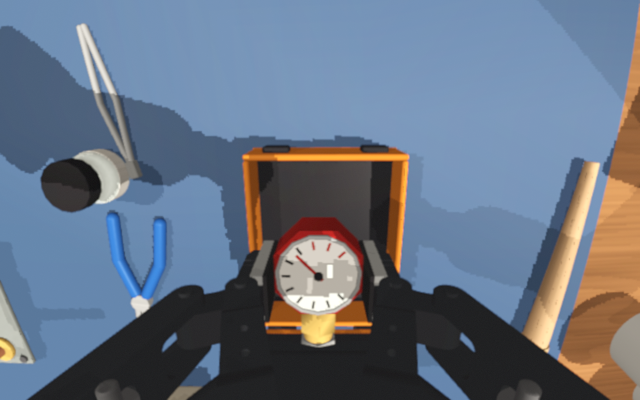

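The wrist picture shows the gauge held dial up over the open case (rim top edge at row ~155, columns 245-408), stem towards the hinge. I'll lower it with a small correction.

Request:
arm_command(series=[0,-0.2,0.1,2,0,0,-0.4,0.25,4,0,0,-0.4,0.25,6,0,0,-0.4,0.25,8,0,0,-0.4,0.25,9.3,0])

```text
clock: 15.97
eef_pos: [467.3, 205.7, 44.1]
tool_rot: [-3.141, -0.001, 3.124]
force: [0.1, 0.0, -1.9]
width: 40.8
gripper_force: 61.4
```

Request:
arm_command(series=[0,0,0,0.4,0,0,0,0,0.8,0,0,0,0,1.2,0,0,0,0,1.6,0,0,0,0,1.8,0])

```text
clock: 16.38
eef_pos: [467.9, 206.8, 27.6]
tool_rot: [3.141, 0.001, 3.125]
force: [0.8, -0.2, -2.5]
width: 40.8
gripper_force: 61.4
```

Request:
arm_command(series=[0,0,0,0.1,0,0,0,0,0.2,0,0,0,0,0.3,0,0,0,0,0.4,0,0,0,0,0.4,0])

```text
clock: 16.8
eef_pos: [467.4, 206.7, 23.3]
tool_rot: [3.142, -0.0, 3.125]
force: [-0.5, -0.7, -1.5]
width: 40.8
gripper_force: 61.4
```

Request:
arm_command(series=[0,0,0,0.1,0,0,0,0,0.2,0,0,0,0,0.3,0,0,0,0,0.4,0,0,0,0,0.5,0])

```text
clock: 17.22
eef_pos: [467.8, 206.7, 19.2]
tool_rot: [3.141, 0.0, 3.125]
force: [-3.1, -1.4, 19.4]
width: 40.7
gripper_force: 63.8
```

Request:
arm_command(series=[0,0,0,0.1,0,0,0,0,0.1,0,0,0,0,0.2,0,0,0,0,0.2,0,0,0,0,0.2,0])

```text
clock: 17.63
eef_pos: [468.3, 206.7, 18.6]
tool_rot: [3.141, 0.002, 3.124]
force: [-2.7, -1.1, 22.8]
width: 40.9
gripper_force: 64.8
```

Request:
arm_command(series=[0,0,0,-0.2,0,0,0,0,-0.2,0,55,0,0,-0.2,0,65,0,0,-0.2,0,70,0,0,-0.2,0])

```text
clock: 18.05
eef_pos: [467.2, 206.6, 18.0]
tool_rot: [-3.141, -0.001, 3.125]
force: [-0.3, 0.3, 0.1]
width: 59.6
gripper_force: 0.0
```

Request:
arm_command(series=[70,0,0,0,0,70,0,0,0,0,70,0,0,-0.5,0,70,0,0,-1,0,70,0,0,-2,0])

```text
clock: 18.47
eef_pos: [466.9, 206.4, 38.3]
tool_rot: [-3.141, -0.001, 3.125]
force: [-0.2, -0.4, 0.0]
width: 59.9
gripper_force: 0.0
```

Request:
arm_command(series=[70,0,0,-2,0,70,0,0,-5,0,70,0,0,-8,0,70,0,0,-11,0,70,0,0,-14,0])

```text
clock: 18.88
eef_pos: [467.2, 206.5, 180.8]
tool_rot: [3.141, 0.001, 3.125]
force: [0.7, 0.2, 0.4]
width: 59.5
gripper_force: 0.0
```

Request:
arm_command(series=[0,0,0,-2,0,0,0,0,-5,0,0,0,0,-8,0,0,0,0,-10,0,0,0,0,-10,0])

```text
clock: 19.3
eef_pos: [469.7, 207.6, 283.7]
tool_rot: [3.137, 0.008, 3.125]
force: [0.9, 0.8, -0.6]
width: 0.5
gripper_force: 0.0
```

```bash
python3 - <<'E'
from h import *
s=monitor.read_state(); print(s["eef_pos"],s["tool_rot"])
im,d=viewer.get_image("wrist"); cv2.imwrite("pics/w7.png",np.hstack([im])[...,::-1])
E
```

```text
[469.67786673 207.59688189 283.67602932] [3.13693115 0.00848483 3.12463548]
```

View pics/w7.png

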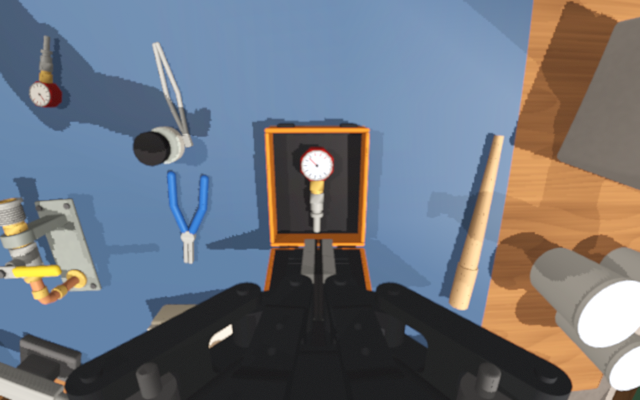

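The gauge lies dial up in the foam (dial at (317,164), stem towards the hinge). Next I'll go over and behind the lid and tip it forward.

Request:
arm_command(series=[0,-4,0,0,0,0,-8,0,0,0,0,-12,0,0,0,0,-16,0,0,0,0,-20.3,0,0,0])

```text
clock: 19.77
eef_pos: [669.6, 203.0, 277.4]
tool_rot: [-3.141, -0.002, 3.125]
force: [1.3, 1.2, 0.2]
width: 0.4
gripper_force: 0.0
```

Request:
arm_command(series=[0,0,0,0,0,0,0,0,3,0,0,0,0,6.5,0,0,0,0,10,0,0,0,0,12.6,0])

```text
clock: 20.18
eef_pos: [666.4, 202.6, 148.3]
tool_rot: [-3.14, -0.005, 3.125]
force: [-0.3, -0.0, -1.5]
width: -0.2
gripper_force: 0.0
```

Request:
arm_command(series=[0,0.8,0,0,0,0,1.6,0,0,0,0,2.6,0,0,0,0,3.6,0,0,0,0,4.6,0,0,0])

```text
clock: 20.6
eef_pos: [623.3, 204.6, 155.3]
tool_rot: [3.14, 0.004, 3.125]
force: [-0.5, 0.6, 0.8]
width: -0.2
gripper_force: 0.0
```

Request:
arm_command(series=[0,1,0,0,0,0,2,0,0,0,0,3,0,0,0,0,4,0,0,0,0,5,0,0,0])

```text
clock: 21.02
eef_pos: [573.2, 205.5, 155.3]
tool_rot: [3.14, 0.004, 3.125]
force: [0.6, 0.2, -0.5]
width: 0.3
gripper_force: 0.1
```

Request:
arm_command(series=[0,1,0,0,0,0,2,0,0,0,0,2.5,0,0,0,0,2.5,0,0,0,0,2.5,0,0,0])

```text
clock: 21.43
eef_pos: [548.8, 205.7, 153.9]
tool_rot: [3.14, 0.003, 3.125]
force: [0.3, -0.5, 0.6]
width: 0.3
gripper_force: 0.0
```

Lift clear and check with the fixed cameras.

Request:
arm_command(series=[0,-1,0,-3,0,0,-1,0,-6,0,0,-1,0,-9,0,0,-1,0,-10,0,0,-1,0,-10,0])

```text
clock: 21.85
eef_pos: [560.7, 205.7, 255.9]
tool_rot: [3.139, 0.007, 3.124]
force: [0.2, 0.7, 0.0]
width: 0.1
gripper_force: 0.0
```

Request:
arm_command(series=[0,0,0,0,0,0,0,0,0,0,0,0,0,0,0,0,0,0,0,0,0,0,0,0,0])

```text
clock: 22.27
eef_pos: [557.6, 205.0, 251.2]
tool_rot: [-3.141, -0.002, 3.125]
force: [0.3, 0.1, -0.8]
width: -0.3
gripper_force: 0.0
```

```bash
python3 - <<'E'
from h import *
im,d=viewer.get_image("scene"); c=cam("scene"); cv2.imwrite("pics/s8.png",im[60:330,140:540][...,::-1].repeat(2,0).repeat(2,1))
P=cloud(c,d); h=cv2.cvtColor(im,cv2.COLOR_RGB2HSV); m=(h[...,0]<14)&(h[...,1]>150)&(abs(P[...,0]-503)<70)&(abs(P[...,1]-205)<55)&(P[...,2]>30)&(P[...,2]<120); q=P[m]
print(m.sum(),np.linalg.lstsq(np.c_[q[:,:2],np.ones(len(q))],q[:,2],rcond=None)[0],q.mean(0))
E
```

```text
925 [1.86689659e-03 1.57089599e-03 5.67031021e+01] [491.2276906  205.36891291  57.94278657]
```

View pics/s8.png

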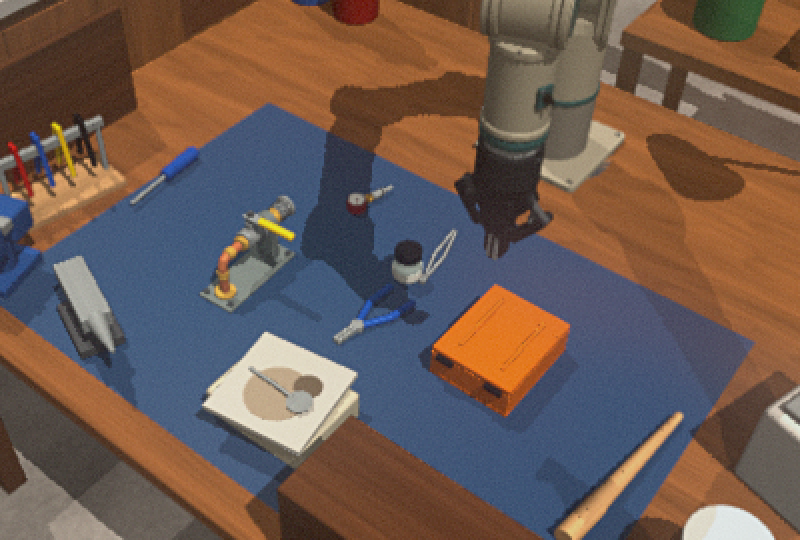

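The scene picture shows the lid shut and level (case at (500,345), fitted slope about 0.002), the lever square at (270,228), the sleeve forward and everything else in place. Handing in.

```bash
python3 -c "
from cell import workorder; print(workorder.finish_job())"
```

```text
the job is handed in; nothing more can be done
None
```

The job is handed in at about 22 s on the clock, verdict not shown: valve shut, gauge popped loose and laid dial up in its case, sleeve forward and lid shut, with nothing else seen to have moved.

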